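Nip up the blue-knobbed filtration cell

ROBOT

A 6-joint arm with a two-finger parallel gripper is mounted at the origin on the work surface. World frame = base frame: x ahead of the robot, y to its left, z up, the work surface at z = 0. Lengths are in m, angles in rad, forces in N, time in s.
With the tool pointing down it reaches from about 0.375 to 0.9 m from the base axis. Payload 3.1 kg.
Tool frame: the origin (TCP) lies at the very end of the fingers, on their centre line; the grasp point (between the pads) lies 19 mm behind it; z points along the fingers, y is the line along which they close (so a half turn about z gives the same grasp; the last joint's range is limited). The gripper opens to 87 mm and grips with 3 to 60 N. Pads are 19 mm wide; open, the fingers measure 117 mm over their backs; the gripper's body (75 mm by 190 mm) begins 51 mm behind the grasp point.
Start: joints at [-1.349, 0.527, 1.433, -0, 1.181, -0.178], TCP at [0.244, -0.575, 0.223] pointing down, gripper open.
Joint ranges: [-3.08, 3.08], [-0.75, 2.2], [0.22, 2.44], [-1.43, 4.57], [0, 2.65], [-2.85, 2.85]. Speed limits (rad/s): [2.79, 2.79, 3.14, 3.14, 3.14, 3.14].

INTERFACE

Orientations are given as [roll, pitch, yaw] about the fixed x, y, z axes, in that order (R = Rz(yaw) Ry(pitch) Rx(roll)).
In Python, from rig import monitor, read_camera, sign_off gives the robot as it stands. The module is installed in compiled form; this text tells all that it offers.
- The arm moves only by the tool jog_arm, never from a script. Its argument "commands" is a list that holds one entry, the list of rows, each a list of 7 numbers: the shift along the tool's x, y, z in mm, then the turn, a rotation vector about the tool's x, y, z in rad, then the opening, from -1 (shut) to 1 (fully open). A call has 1 to 5 rows; each row is the pose to reach, as a shift and turn from the pose commanded when the call began, along the tool's axes at that moment; what a row does not reach only later rows make up. A row lasts 1/10 s, in which the tool goes at most 50 mm and 8.59 degrees, less where a joint would pass 70% of its speed; a pose out of reach is approached as far as the arm can. A call with a gripper value outside its range is refused whole. The fingers move at their own pace and stop on an object; "force" is the grip in N (left out, the last holds). Time passes only in rows, so rows that repeat a pose let the fingers close. It gives the time, the measured TCP pose, the force, the opening and the grip force at its end, in the units of the state.
- monitor.sense(): the state, without advancing time (a new reading comes with each control period).
- read_camera(name): name is "side" or "top" or "wrist"; returns a dict with "color" (420x560x3 uint8, blue, green, red), "intrinsics" (3x3 intrinsics, pixels), "k1" (the pictures are not rectified: a ray, as slopes to the right and down, at radius r is drawn at 1 + k1 r^2 times it, then the intrinsics apply), "cam_to_world" (4x4, takes a point from camera to world coordinates). Camera axes: x right, y down, z forward; pixel columns grow to the right and rows downward; lengths in m; the calibration is good to about 2 mm. A picture is of the moment at which its call begins. There is no depth.
- sign_off(): hands the job in; it is judged then, once.
The state is a dict: "clock": time; "joint_positions": joint angles; "dq": joint speeds; "tau": joint torques, N m; "tcp_pos": TCP position; "ee_rot": TCP orientation; "wrist_force": force on the tool from outside, world axes, zero at the start; "wrist_torque": the same for the moment, N m; "opening": finger opening in m; "grasp_force": force on a finger pad.
Only numpy, scipy, OpenCV 4.12 (cv2) and the standard library are available. Lean on these libraries where they do the work, as an engineer would, in place of code of your own. Each camera call takes 0.05 s, during which the arm holds its last target. There are 200 camera calls.

TASK

Close up the steel filtration cell that has the blue knob: turn its knob clockwise, seen from above, until it suddenly turns stiff, then give it one further graduation (30 degrees) and let go. Do not turn the yellow knob of the other cell.

Things in the scene. Friction and masses are not known exactly. Their poses are not given: they have to be found in the camera images.
- blue_grip (a point): Blue wing knob on a fixed steel filtration cell, white dial (86 mm wide, 134 mm high, marks every 30 deg) under it. Point on its vertical turning axis, at grip height. Grip bar 52 mm long (point x; white line on top of the +x end), 14 thick (point y), 42 high: top 16 mm above, 42 mm round hub from 24 and dial 35 mm below. z up. Pinch the 14 mm from above; the point turns with the knob.
- blue_knob (a joint): Slack taken up by the blue knob, rad, grows clockwise seen from above. Starts at 0.35 to 0.75. Turns lightly (0.03 N m) up to 1.10, where the screw meets the lid: it stays at 1.10, the resistance climbs to 0.25 N m within the next 0.07 rad (springy, given back on letting go) and stays there. Falls if the knob is turned back.
- blue_nip (a joint): Stiff turn of the blue knob once the resistance has climbed, rad, grows clockwise seen from above: 0 until then; stays where it is left (hard end at 1.2). 30 degrees is 0.52. On release the knob's whole turn is blue_knob + blue_nip; while held, up to 0.07 rad more.
- yellow_tip (a point): Outer end of the black line on top of the yellow wing knob of a second, otherwise identical cell (knob to be left as it is): 24 mm off its vertical turning axis along point x, 16 mm above its grip height.

How it is judged:
By the outcome, as a careful person would: the job done as asked, in the order asked, and still so for the second after the job is handed in, with the robot touching nothing.
It also fails if it takes over 38 s, if anything falls off the work surface, if the arm or the gripper's body presses on something with over 40 N, if the wrist force passes 120 N, or if a joint passes its speed limit or range.

## Working session

There is one attempt and no reset: what is moved stays moved. The work goes in short steps, Python scripts to look and compute and a tool call to move; the robot and the scene stay as the last step left them, time stands still between calls to the robot, and variables do not carry over. Pictures are saved under pics/ and viewed, at most 10 in all, crops included, and the job is handed in when it is done.

Besides the shell and the picture viewer there is one more tool, called after "Call:" as name(argument=value, ...) on one line, values as JSON. jog_arm: Moves the arm, as the interface text tells. Its arguments: {"type":"object","properties":{"commands":{"type":"array"},"force":{"type":"number"}},"required":["commands"]}

```bash
mkdir -p pics; cat > h.py <<'E'
import numpy as np, cv2
from rig import monitor, read_camera, sign_off
def ray(c,u,v):
    K=np.array(c["intrinsics"]);k=c["k1"]
    p=cv2.undistortPoints(np.array([[[u,v]]],float),K,np.array([k,0,0,0.]))[0,0]
    T=np.array(c["cam_to_world"]);d=T[:3,:3]@np.array([p[0],p[1],1]);return T[:3,3],d/np.linalg.norm(d)
def onplane(c,u,v,z):
    o,d=ray(c,u,v);return o+d*(z-o[2])/d[2]
def tri(rs):
    A=0;b=0
    for o,d in rs:
        P=np.eye(3)-np.outer(d,d);A=A+P;b=b+P@o
    x=np.linalg.solve(A,b);return x,[np.linalg.norm((np.eye(3)-np.outer(d,d))@(x-o)) for o,d in rs]
def proj(c,p):
    T=np.linalg.inv(np.array(c["cam_to_world"]))
    q=cv2.projectPoints(np.array([p],float),cv2.Rodrigues(T[:3,:3])[0],T[:3,3],np.array(c["intrinsics"]),np.array([c["k1"],0,0,0.]))[0]
    return q[0,0]
E
python3 - <<'E'
from h import *
ims=[]
for n in("top","side"):
    c=read_camera(n);ims.append(c["color"]);T=np.array(c["cam_to_world"]);print(n,T.round(2).tolist(),c["k1"],c["intrinsics"][0][0])
    h=cv2.cvtColor(c["color"],cv2.COLOR_BGR2HSV)
    for nm,lo,hi in(("blue",(95,110,50),(130,255,255)),("yel",(18,110,80),(35,255,255))):
        m=cv2.inRange(h,lo,hi);k,l,s,ce=cv2.connectedComponentsWithStats(m)
        print(nm,[(s[i].tolist(),ce[i].round(1).tolist()) for i in range(1,k) if s[i][4]>30])
    cv2.imwrite(f"pics/{n}0.png",c["color"])
print(monitor.sense())
E
```

```text
top [[0.02, -0.99, 0.15, 0.42], [-1.0, -0.03, -0.01, -0.0], [0.02, -0.15, -0.99, 0.86], [0.0, 0.0, 0.0, 1.0]] -0.014832715455359533 455.4385990639187
blue [([464, 66, 44, 44, 1269], [486.3, 87.2]), ([0, 101, 12, 65, 728], [5.1, 133.5]), ([454, 114, 17, 6, 33], [460.9, 117.3]), ([376, 199, 27, 33, 336], [389.6, 217.3]), ([372, 205, 16, 19, 154], [377.6, 212.6]), ([530, 385, 30, 35, 882], [546.2, 402.8])]
yel [([140, 236, 37, 26, 610], [160.0, 249.0]), ([370, 245, 4, 12, 35], [371.3, 250.6])]
side [[-0.8, -0.31, 0.51, 0.04], [-0.6, 0.4, -0.69, 0.68], [0.01, -0.86, -0.51, 0.63], [0.0, 0.0, 0.0, 1.0]] -0.19758828010513604 534.58815867602
blue [([290, 116, 25, 26, 543], [302.1, 129.1]), ([337, 140, 19, 29, 406], [346.5, 155.7]), ([290, 156, 23, 7, 85], [301.1, 159.4]), ([0, 317, 72, 103, 3555], [30.7, 361.7])]
yel [([251, 220, 26, 42, 826], [264.1, 242.4]), ([273, 314, 10, 11, 43], [277.5, 319.2])]
{'clock': 0.1, 'joint_positions': array([-1.34851787e+00,  5.28372061e-01,  1.43376994e+00, -6.57821203e-06,
        1.18138349e+00, -1.78469382e-01]), 'dq': array([-0.00021695, -0.00265585, -0.00417706,  0.00012389,  0.0003029 ,
        0.00098355]), 'tau': array([-1.18765797e-04, -4.40984738e+01, -1.77151108e+01,  6.34337612e-02,
        5.34259994e-02, -5.26861106e-05]), 'tcp_pos': array([ 0.24371375, -0.57481606,  0.22167153]), 'ee_rot': array([-3.13968944e+00, -3.37139163e-04,  4.00750021e-01]), 'wrist_force': array([-0.10163147,  0.47925255, -0.38592739]), 'wrist_torque': array([ 0.01944186, -0.00792345,  0.01036206]), 'grasp_force': 0.0, 'opening': 0.08702440553476717}
```

View pics/top0.png

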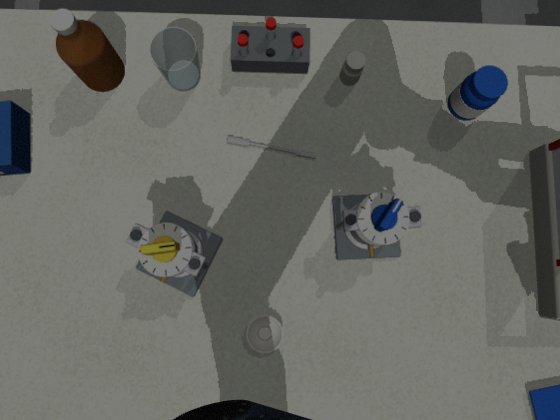

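View pics/side0.png

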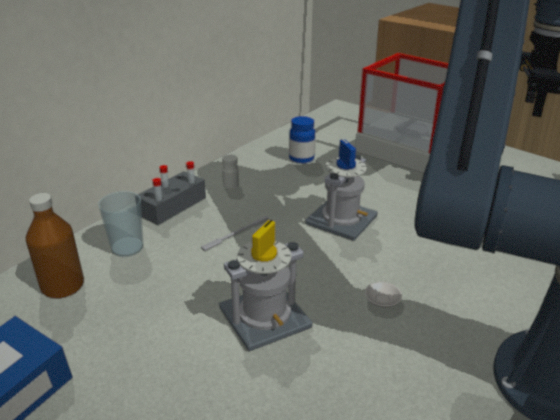

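The top view shows the blue knob at about (390,213) and the yellow at (160,249). The side view shows blue at (346,156) and yellow at (264,242). I'll crop around the blue knob next.

```bash
python3 - <<'E'
from h import *
t=cv2.imread("pics/top0.png")[165:265,330:430];s=cv2.imread("pics/side0.png")[125:225,295:395]
f=lambda a:cv2.convertScaleAbs(cv2.resize(a,(400,400),interpolation=cv2.INTER_CUBIC),alpha=1.4)
cv2.imwrite("pics/crop.png",np.hstack([f(t),f(s)]))
ct=read_camera("top");cs=read_camera("side")
B,e=tri([ray(ct,390,212),ray(cs,346.5,155.7)]);print("knob approx",B,e)
hsv=cv2.cvtColor(ct["color"],cv2.COLOR_BGR2HSV)
print(onplane(ct,390,212,.17),onplane(ct,160,249,.185),onplane(ct,381.5,217.5,.134))
E
```

```text
knob approx [ 0.52598233 -0.19623548  0.15082195] [np.float64(0.0008729551781124065), np.float64(0.0008729551781123891)]
[ 0.52395411 -0.19054569  0.17      ] [0.45852375 0.152714   0.185     ] [ 0.5199264  -0.18655284  0.134     ]
```

View pics/crop.png

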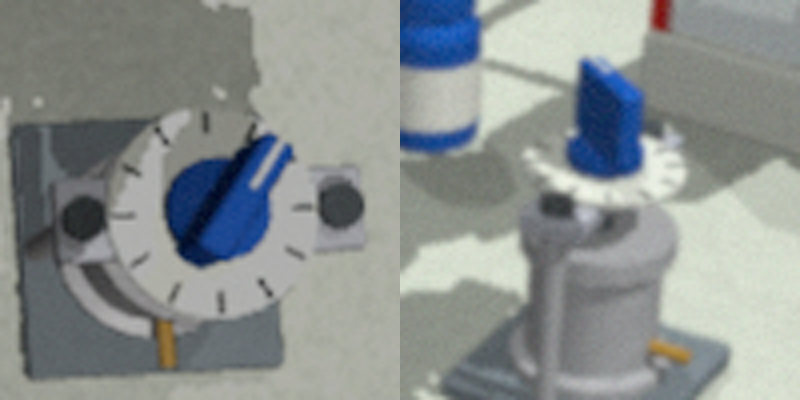

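The crop shows the hub centre at about px (384.5,216.8). The bar top runs from (400.3,200.7), the white-line end, to (383,226.7), and in the side view its top centre is at about (348,145.5). Next I'll turn these into positions.

```bash
python3 - <<'E'
from h import *
ct=read_camera("top");cs=read_camera("side")
print("hub",onplane(ct,384.5,216.8,.145))
a=onplane(ct,400.3,200.7,.185);b=onplane(ct,383,226.7,.185);m=(a+b)/2
print("bar",a,b,m,np.linalg.norm(a-b),np.arctan2(*(a-b)[1::-1]))
a,b=onplane(ct,401,201.5,.185),onplane(ct,393,212,.185);print("line yaw",np.arctan2(*(a-b)[1::-1]))
print("tri top",tri([ray(ct,391.6,213.8),ray(cs,348,145.5)]))
print("side plane",onplane(cs,348,145.5,.185), "proj top",proj(cs,[m[0],m[1],.185]))
s=monitor.sense();T=np.array(m);
from scipy.spatial.transform import Rotation as R
print("tool shift",R.from_euler("xyz",s["ee_rot"]).inv().apply(np.array([m[0],m[1],.26])-s["tcp_pos"])*1e3)
E
```

```text
hub [ 0.51970217 -0.18853179  0.145     ]
bar [ 0.53930616 -0.20226979  0.185     ] [ 0.49942167 -0.17560699  0.185     ] [ 0.51936391 -0.18893839  0.185     ] 0.047975803144586986 -0.5892711024938029
line yaw -0.6508516376957995
tri top (array([ 0.52019854, -0.19079743,  0.17768896]), [np.float64(5.6142809815918715e-05), np.float64(5.6142809815832026e-05)])
side plane [ 0.51247098 -0.17672206  0.185     ] proj top [348.15972099 142.63709847]
tool shift [ 404.40592773 -248.1956487   -37.54988212]
```

Call:
jog_arm(commands=[[[0, 0, -50, 0, 0, -0.15, 1], [0, 0, -100, 0, 0, -0.3, 1], [40, -25, -110, 0, 0, -0.45, 1], [80, -50, -110, 0, 0, -0.6, 1], [120, -75, -110, 0, 0, -0.75, 1]]])

```text
clock: 0.8
tcp_pos: [0.3257, -0.4586, 0.3334]
ee_rot: [3.14, 0.001, 1.156]
wrist_force: [0.4, -0.4, -0.9]
opening: 0.0872
grasp_force: 0.0
```

```bash
cat > tgt.py <<'E'
import sys
from h import *
from scipy.spatial.transform import Rotation as R
x,y,z,yaw=map(float,sys.argv[1:5])
s=monitor.sense();r=R.from_euler("xyz",s["ee_rot"])
print(s["clock"],s["tcp_pos"].round(4),s["ee_rot"].round(3),"q6",s["joint_positions"].round(2),"F",s["wrist_force"].round(1),s["wrist_torque"].round(3),s["opening"],s["grasp_force"])
print("shift",(r.inv().apply(np.array([x,y,z])-s["tcp_pos"])*1e3).round(1),"turn",(r.inv()*R.from_euler("xyz",[np.pi,0,yaw])).as_rotvec().round(3))
E
python3 tgt.py .5195 -.1888 .27 2.53
```

```text
0.8 [ 0.3257 -0.4586  0.3334] [3.140e+00 1.000e-03 1.156e+00] q6 [-1.15  0.33  1.45  0.    1.36 -0.74] F [ 0.4 -0.4 -0.9] [-0.027 -0.088 -0.003] 0.08720156796432647 0.0
shift [325.2  68.4  63.2] turn [ 1.000e-03  2.000e-03 -1.374e+00]
```

Call:
jog_arm(commands=[[[40, 8, 10, 0, 0, -0.15, 1], [80, 17, 20, 0, 0, -0.3, 1], [120, 25, 30, 0, 0, -0.45, 1], [160, 34, 40, 0, 0, -0.6, 1], [200, 42, 50, 0, 0, -0.75, 1]]])

```text
clock: 1.3
tcp_pos: [0.4458, -0.2927, 0.2824]
ee_rot: [3.141, 0.001, 1.907]
wrist_force: [0.4, -0.7, 0.4]
opening: 0.087
grasp_force: 0.0
```

```bash
python3 tgt.py .5195 -.1888 .27 2.53
```

```text
1.3 [ 0.4458 -0.2927  0.2824] [3.141e+00 1.000e-03 1.907e+00] q6 [-0.79  0.33  1.59  0.    1.22 -1.13] F [ 0.4 -0.7  0.4] [ 0.019 -0.089  0.027] 0.08696490200085148 0.0
shift [ 73.8 103.8  12.4] turn [ 0.     0.001 -0.623]
```

Call:
jog_arm(commands=[[[22, 31, 4, 0, 0, -0.15, 1], [45, 62, 8, 0, 0, -0.3, 1], [65, 92, 12, 0, 0, -0.45, 1], [74, 104, 12, 0, 0, -0.6, 1], [74, 104, 12, 0, 0, -0.623, 1]]])

```text
clock: 1.8
tcp_pos: [0.5202, -0.1884, 0.2704]
ee_rot: [3.141, -0.0, 2.528]
wrist_force: [-0.1, -0.8, 0.3]
opening: 0.0872
grasp_force: 0.0
```

```bash
python3 - <<'E'
from h import *
c=read_camera("wrist");cv2.imwrite("pics/w1.png",c["color"]);T=np.array(c["cam_to_world"]);print(T.round(3))
for z in(.185,.145):print(proj(c,[.5195,-.1888,z]))
h=cv2.cvtColor(c["color"],cv2.COLOR_BGR2HSV);m=cv2.inRange(h,(95,110,50),(130,255,255))
k,l,s,ce=cv2.connectedComponentsWithStats(m)
print([(s[i].tolist(),ce[i].round(1).tolist()) for i in range(1,k) if s[i][4]>100])
E
python3 tgt.py .5195 -.1888 .27 2.53
```

```text
[[ 0.574  0.791  0.211  0.462]
 [ 0.819 -0.555 -0.147 -0.148]
 [ 0.001  0.257 -0.966  0.433]
 [ 0.     0.     0.     1.   ]]
[281.6717343  210.62139446]
[281.69654148 199.55850418]
[([263, 177, 41, 62, 1447], [283.0, 202.6])]
1.85 [ 0.5196 -0.1897  0.2705] [-3.141 -0.     2.525] q6 [-0.55  0.38  1.56 -0.    1.21 -1.51] F [0.1 0.  0.1] [ 0.022 -0.114  0.023] 0.08724515229717329 0.0
shift [0.6 0.7 0.5] turn [-0.    -0.    -0.005]
```

View pics/w1.png

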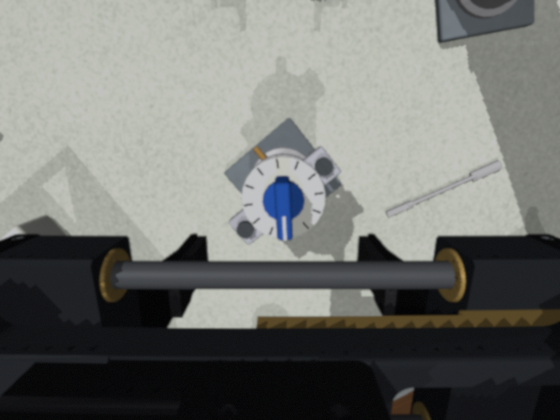

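The wrist view shows the knob centred at about (283,201) between the fingers, with the white-line end toward the bottom (285,237). I'll check the alignment numerically.

```bash
python3 - <<'E'
from h import *
c=read_camera("wrist");I=c["color"][165:250,230:340]
cv2.imwrite("pics/w1c.png",cv2.convertScaleAbs(cv2.resize(I,None,fx=7,fy=7,interpolation=cv2.INTER_CUBIC),alpha=1.3))
E
```

```text
(no output)
```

View pics/w1c.png

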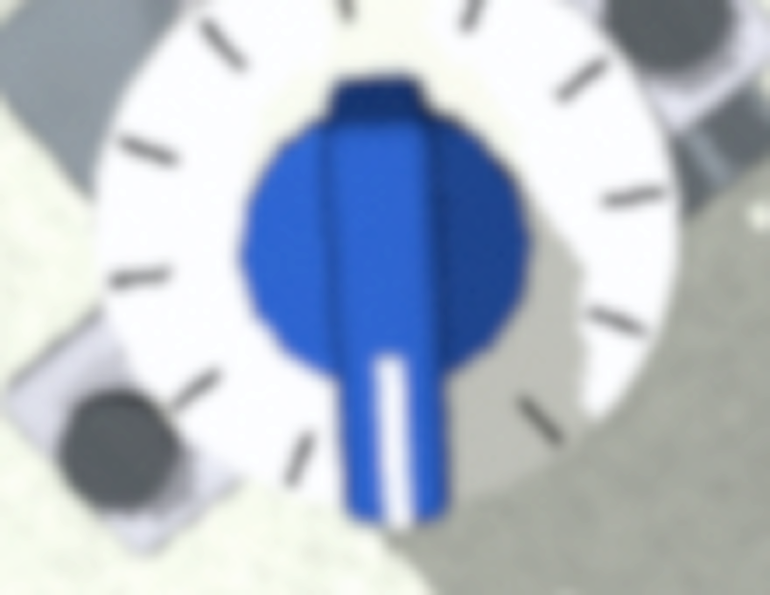

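In this crop the bar top runs from (378,122) to (399,520), tilted by about 3°. The hub centre is at (386,245).

```bash
python3 - <<'E'
from h import *
c=read_camera("wrist")
P=lambda x,y,z:onplane(c,230+x/7-.43,165+y/7-.43,z)
a=P(399,522,.185);b=P(378,122,.185);print(a,b,(a+b)/2,np.linalg.norm(a-b),np.arctan2(*(a-b)[1::-1])+np.pi)
print("width",np.linalg.norm(P(330,250,.185)-P(436,250,.185)),"hub",P(386,245,.145),"hubdia",np.linalg.norm(P(242,245,.145)-P(530,245,.145)))
print("dial",P(389,220,.134),np.linalg.norm(P(97,240,.134)-P(680,240,.134)))
E
python3 tgt.py .5195 -.1888 .151 2.48
```

```text
[ 0.54220267 -0.20261674  0.185     ] [ 0.49921837 -0.1753695   0.185     ] [ 0.52071052 -0.18899312  0.185     ] 0.05089265065272075 2.576627368973833
width 0.012833214310200507 hub [ 0.52022565 -0.18866728  0.145     ] hubdia 0.040469763525476
dial [ 0.51966368 -0.18762583  0.134     ] 0.08502617817173917
1.95 [ 0.519  -0.191   0.2706] [-3.141  0.     2.521] q6 [-0.55  0.38  1.56 -0.    1.21 -1.5 ] F [ 1.1  0.1 -0.1] [ 0.081 -0.159 -0.002] 0.0867735834257034 0.0
shift [  0.9   2.2 119.6] turn [-0.001  0.     0.041]
```

Call:
jog_arm(commands=[[[0, 0, 30, 0, 0, -0.045, 1], [0, 0, 60, 0, 0, -0.045, 1], [0, 0, 60, 0, 0, -0.045, 1]]])

```text
clock: 2.25
tcp_pos: [0.5161, -0.1901, 0.2073]
ee_rot: [-3.141, -0.009, 2.565]
wrist_force: [0.0, -0.2, 0.1]
opening: 0.0871
grasp_force: 0.0
```

```bash
for i in 1 2 3; do python3 tgt.py .5202 -.1888 .151 2.57; python3 -c "
from h import *
read_camera('side')"; done
```

```text
2.25 [ 0.5161 -0.1901  0.2073] [-3.141 -0.009  2.565] q6 [-0.56  0.45  1.63 -0.    1.07 -1.55] F [ 0.  -0.2  0.1] [ 0.095 -0.135 -0.032] 0.08713851693276284 0.0
shift [-3.2  3.4 56.2] turn [-0.    -0.009 -0.005]
2.3 [ 0.5176 -0.1908  0.2093] [-3.141 -0.005  2.565] q6 [-0.56  0.45  1.63 -0.    1.07 -1.55] F [-0.5 -0.1  0.7] [ 0.108 -0.149  0.016] 0.08695168323030236 0.0
shift [-1.3  3.1 58.2] turn [-0.    -0.005 -0.005]
2.35 [ 0.5189 -0.1914  0.2107] [-3.141e+00 -1.000e-03  2.566e+00] q6 [-0.56  0.45  1.63 -0.    1.07 -1.55] F [-0.3  0.   1. ] [ 0.032 -0.156 -0.004] 0.086994227772764 0.0
shift [ 0.3  2.9 59.7] turn [-0.    -0.001 -0.004]
```

Call:
jog_arm(commands=[[[0, 3, 25, 0, 0, -0.005, 1], [0, 3, 45, 0, 0, -0.005, 1], [0, 3, 60, 0, 0, -0.005, 1], [0, 3, 60, 0, 0, -0.005, 1], [0, 3, 60, 0, 0, -0.005, 1]]])

```text
clock: 2.9
tcp_pos: [0.522, -0.1887, 0.152]
ee_rot: [3.142, 0.003, 2.573]
wrist_force: [0.6, 0.4, 0.0]
opening: 0.087
grasp_force: 0.0
```

```bash
python3 - <<'E'
from h import *
c=read_camera("side");cv2.imwrite("pics/s2.png",cv2.resize(c["color"][60:240,250:450],None,fx=3,fy=3,interpolation=cv2.INTER_CUBIC))
c=read_camera("wrist")
E
python3 tgt.py .5202 -.1888 .151 2.57
```

```text
3.0 [ 0.5222 -0.1887  0.1523] [3.142 0.004 2.573] q6 [-0.55  0.53  1.68 -0.    0.93 -1.55] F [-0.4 -0.3 -0.5] [ 0.096 -0.223 -0.   ] 0.08727703936080339 0.0
shift [ 1.6 -1.2  1.3] turn [0.    0.004 0.003]
```

View pics/s2.png

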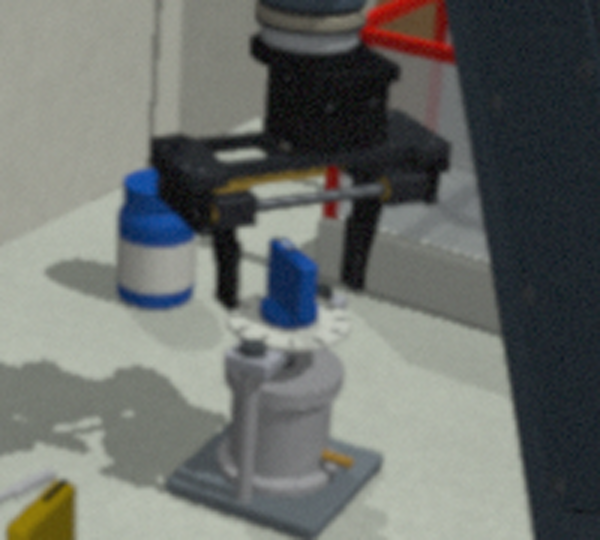

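The fingers straddle the bar on both sides, with the tips just above the dial. Next I'll nudge the position slightly and close.

Call:
jog_arm(commands=[[[2, -1, 1, 0, 0, 0, -0.3], [2, -1, 1, 0, 0, 0, -1], [2, -1, 1, 0, 0, 0, -1], [2, -1, 1, 0, 0, 0, -1], [2, -1, 1, 0, 0, 0, -1]]], force=45)

```text
clock: 3.5
tcp_pos: [0.5188, -0.1876, 0.1496]
ee_rot: [3.142, 0.0, 2.574]
wrist_force: [1.2, 0.4, 0.0]
opening: 0.0551
grasp_force: 0.0
```

Call:
jog_arm(commands=[[[0, 0, 0, 0, 0, 0, -1], [0, 0, 0, 0, 0, 0, -1], [0, 0, 0, 0, 0, 0, -1]]])

```text
clock: 3.8
tcp_pos: [0.5188, -0.1876, 0.1495]
ee_rot: [-3.142, -0.0, 2.574]
wrist_force: [-0.1, -0.2, -0.7]
opening: 0.0308
grasp_force: 0.0
```

```bash
python3 tgt.py .5202 -.1888 .151 2.57
```

```text
3.8 [ 0.5188 -0.1876  0.1495] [-3.142 -0.     2.574] q6 [-0.55  0.53  1.69 -0.    0.92 -1.55] F [-0.1 -0.2 -0.7] [ 0.092 -0.175 -0.021] 0.0308240905927122 0.0
shift [-1.8 -0.3 -1.5] turn [-0.    -0.     0.004]
```

Call:
jog_arm(commands=[[[-1, 0, -1, 0, 0, 0, -1], [-1, 0, -1, 0, 0, 0, -1], [-1, 0, -1, 0, 0, 0, -1], [-1, 0, -1, 0, 0, 0, -1], [-1, 0, -1, 0, 0, 0, -1]]])

```text
clock: 4.3
tcp_pos: [0.5202, -0.1878, 0.1507]
ee_rot: [3.141, 0.001, 2.574]
wrist_force: [1.6, 3.1, -0.0]
opening: 0.0139
grasp_force: 45.0
```

```bash
python3 tgt.py .5202 -.1888 .151 2.57
```

```text
4.3 [ 0.5202 -0.1878  0.1507] [3.141e+00 1.000e-03 2.574e+00] q6 [-0.55  0.53  1.69  0.    0.93 -1.55] F [ 1.6  3.1 -0. ] [ 0.556 -0.648  0.062] 0.013859690125387814 45.00001648440957
shift [-0.5 -0.9 -0.3] turn [0.001 0.001 0.004]
```

Call:
jog_arm(commands=[[[0, 0, 0, 0, 0, 0.08, -1], [0, 0, 0, 0, 0, 0.16, -1], [0, 0, 0, 0, 0, 0.24, -1], [0, 0, 0, 0, 0, 0.28, -1], [0, 0, 0, 0, 0, 0.28, -1]]])

```text
clock: 4.8
tcp_pos: [0.5205, -0.1875, 0.1507]
ee_rot: [3.14, 0.0, 2.293]
wrist_force: [2.8, 3.8, 0.2]
opening: 0.0136
grasp_force: 45.0
```

```bash
cat > q.py <<'E'
from h import *
L=[]
for i in range(3):
    s=monitor.sense();L.append([s["ee_rot"][2],s["wrist_torque"][2],*s["wrist_force"],s["grasp_force"]]);read_camera("side")
print(s["clock"],np.round(L,3).tolist(),s["tcp_pos"].round(4))
E
python3 q.py
```

```text
4.9 [[2.293, 0.01, 2.836, 3.846, 0.202, 45.0], [2.293, 0.01, 3.637, 4.382, 1.237, 45.0], [2.293, 0.062, 4.122, 4.578, 0.521, 45.0]] [ 0.5205 -0.1875  0.1507]
```

Call:
jog_arm(commands=[[[0, 0, 0, 0, 0, 0.04, -1], [0, 0, 0, 0, 0, 0.06, -1], [0, 0, 0, 0, 0, 0.06, -1]]])

```text
clock: 5.25
tcp_pos: [0.5205, -0.1875, 0.1507]
ee_rot: [3.139, 0.0, 2.233]
wrist_force: [3.4, 4.0, 0.5]
opening: 0.0136
grasp_force: 45.0
```

```bash
python3 q.py
```

```text
5.35 [[2.233, 0.071, 3.38, 4.022, 0.484, 45.0], [2.233, 0.01, 3.347, 4.433, 0.024, 45.0], [2.233, 0.055, 3.987, 3.736, 0.49, 45.0]] [ 0.5205 -0.1875  0.1507]
```

Call:
jog_arm(commands=[[[0, 0, 0, 0, 0, 0.03, -1], [0, 0, 0, 0, 0, 0.05, -1], [0, 0, 0, 0, 0, 0.05, -1]]])

```text
clock: 5.7
tcp_pos: [0.5206, -0.1875, 0.1507]
ee_rot: [3.139, 0.0, 2.183]
wrist_force: [2.7, 4.1, 1.1]
opening: 0.0138
grasp_force: 45.0
```

```bash
python3 q.py
```

```text
5.8 [[2.183, 0.031, 2.655, 4.125, 1.149, 45.0], [2.183, 0.042, 3.81, 4.532, 0.499, 45.0], [2.183, 0.079, 3.048, 3.644, 0.601, 45.0]] [ 0.5206 -0.1874  0.1507]
```

Call:
jog_arm(commands=[[[0, 0, 0, 0, 0, 0.03, -1], [0, 0, 0, 0, 0, 0.05, -1], [0, 0, 0, 0, 0, 0.05, -1]]])

```text
clock: 6.15
tcp_pos: [0.5207, -0.1874, 0.1507]
ee_rot: [3.139, 0.0, 2.133]
wrist_force: [3.7, 4.5, 1.3]
opening: 0.0136
grasp_force: 45.0
```

```bash
python3 q.py
```

```text
6.25 [[2.133, 0.008, 3.656, 4.47, 1.319, 45.0], [2.133, 0.003, 3.997, 3.658, 0.802, 45.0], [2.133, 0.026, 3.737, 4.22, 0.661, 45.0]] [ 0.5206 -0.1874  0.1507]
```

Call:
jog_arm(commands=[[[0, 0, 0, 0, 0, 0.03, -1], [0, 0, 0, 0, 0, 0.05, -1], [0, 0, 0, 0, 0, 0.05, -1]]])

```text
clock: 6.6
tcp_pos: [0.5207, -0.1874, 0.1507]
ee_rot: [3.139, 0.0, 2.083]
wrist_force: [4.2, 4.1, 0.8]
opening: 0.0138
grasp_force: 45.0
```

```bash
python3 q.py
```

```text
6.7 [[2.083, 0.078, 4.25, 4.12, 0.802, 45.0], [2.084, 0.148, 4.212, 4.218, 1.222, 45.0], [2.084, 0.112, 4.499, 5.214, 0.859, 45.0]] [ 0.5207 -0.1874  0.1507]
```

Call:
jog_arm(commands=[[[0, 0, 0, 0, 0, 0.02, -1], [0, 0, 0, 0, 0, 0.02, -1]]])

```text
clock: 6.95
tcp_pos: [0.5207, -0.1874, 0.1507]
ee_rot: [3.139, 0.0, 2.064]
wrist_force: [5.2, 4.6, -1.0]
opening: 0.0138
grasp_force: 45.0
```

```bash
python3 q.py
```

```text
7.05 [[2.064, 0.167, 5.16, 4.608, -0.997, 45.0], [2.064, 0.198, 4.819, 4.823, 1.148, 45.0], [2.064, 0.205, 3.242, 3.965, -0.028, 45.0]] [ 0.5207 -0.1874  0.1507]
```

Call:
jog_arm(commands=[[[0, 0, 0, 0, 0, 0.02, -1], [0, 0, 0, 0, 0, 0.02, -1]]])

```text
clock: 7.3
tcp_pos: [0.5207, -0.1873, 0.1507]
ee_rot: [3.139, 0.0, 2.044]
wrist_force: [4.0, 4.5, 0.5]
opening: 0.0136
grasp_force: 45.0
```

```bash
python3 q.py
```

```text
7.4 [[2.044, 0.246, 4.039, 4.496, 0.463, 45.0], [2.044, 0.194, 4.225, 4.824, 0.434, 45.0], [2.044, 0.239, 4.817, 3.9, 0.767, 45.0]] [ 0.5207 -0.1873  0.1507]
```

Call:
jog_arm(commands=[[[0, 0, 0, 0, 0, 0.02, -1], [0, 0, 0, 0, 0, 0.02, -1]]])

```text
clock: 7.65
tcp_pos: [0.5208, -0.1873, 0.1507]
ee_rot: [3.139, 0.0, 2.024]
wrist_force: [4.7, 4.1, 0.2]
opening: 0.0135
grasp_force: 45.0
```

```bash
python3 q.py
```

```text
7.75 [[2.024, 0.236, 4.732, 4.083, 0.159, 45.0], [2.024, 0.264, 4.461, 4.352, 0.239, 45.0], [2.024, 0.22, 4.23, 5.511, -0.061, 45.0]] [ 0.5208 -0.1873  0.1507]
```

Torque began rising at yaw ≈2.11 and levelled off near 0.24 N m at ≈2.04. The target yaw is therefore ≈1.52, about 0.505 rad further.

Call:
jog_arm(commands=[[[0, 0, 0, 0, 0, 0.06, -1], [0, 0, 0, 0, 0, 0.12, -1], [0, 0, 0, 0, 0, 0.18, -1], [0, 0, 0, 0, 0, 0.24, -1], [0, 0, 0, 0, 0, 0.3, -1]]])

```text
clock: 8.3
tcp_pos: [0.5212, -0.1872, 0.1507]
ee_rot: [3.138, -0.001, 1.722]
wrist_force: [5.1, 4.5, 0.1]
opening: 0.0138
grasp_force: 45.0
```

Call:
jog_arm(commands=[[[0, 0, 0, 0, 0, 0.06, -1], [0, 0, 0, 0, 0, 0.12, -1], [0, 0, 0, 0, 0, 0.17, -1], [0, 0, 0, 0, 0, 0.205, -1], [0, 0, 0, 0, 0, 0.205, -1]]])

```text
clock: 8.8
tcp_pos: [0.5215, -0.1872, 0.1508]
ee_rot: [3.138, -0.001, 1.518]
wrist_force: [6.0, 5.8, -0.6]
opening: 0.0137
grasp_force: 45.0
```

```bash
python3 q.py; python3 tgt.py .5205 -.188 .151 1.52; python3 - <<'E'
from h import *
c=read_camera("wrist");cv2.imwrite("pics/w3.png",c["color"])
E
```

```text
8.9 [[1.518, 0.29, 5.977, 5.846, -0.551, 45.0], [1.519, 0.25, 4.815, 4.822, -1.423, 45.0], [1.519, 0.268, 5.584, 5.775, -0.203, 45.0]] [ 0.5215 -0.1872  0.1508]
8.95 [ 0.5215 -0.1872  0.1507] [ 3.138e+00 -1.000e-03  1.519e+00] q6 [-0.55  0.53  1.68  0.    0.93 -0.5 ] F [ 5.9  5.4 -0.2] [ 0.945 -1.077  0.231] 0.013583345158088777 44.99981221742928
shift [-0.8 -0.9 -0.3] turn [ 0.004 -0.001 -0.001]
```

View pics/w3.png

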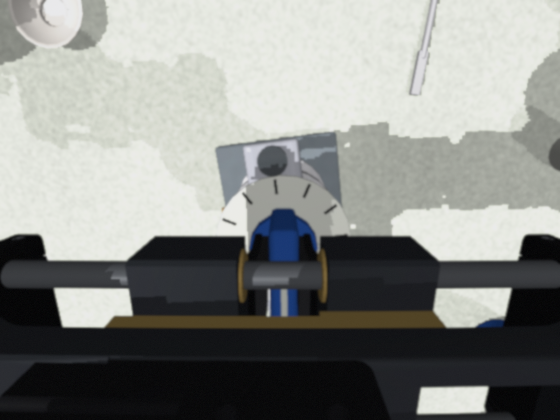

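The grip is still square on the bar, seen at (284,230) between the pads. I'll let go, then lift.

Call:
jog_arm(commands=[[[0, 0, 0, 0, 0, 0, 1], [0, 0, 0, 0, 0, 0, 1], [0, 0, 0, 0, 0, 0, 1], [0, 0, 0, 0, 0, 0, 1], [0, 0, 0, 0, 0, 0, 1]]])

```text
clock: 9.5
tcp_pos: [0.5192, -0.1884, 0.1504]
ee_rot: [-3.141, 0.0, 1.519]
wrist_force: [-0.3, -0.5, 0.1]
opening: 0.0459
grasp_force: 0.0
```

Call:
jog_arm(commands=[[[0, 0, 0, 0, 0, 0, 1], [0, 0, -25, 0, 0, 0, 1], [0, 0, -60, 0, 0, 0, 1], [0, 0, -110, 0, 0, 0, 1], [0, 0, -120, 0, 0, 0, 1]]])

```text
clock: 10.0
tcp_pos: [0.5225, -0.1899, 0.2762]
ee_rot: [3.132, 0.005, 1.519]
wrist_force: [1.5, 0.0, 0.5]
opening: 0.0835
grasp_force: 0.0
```

Call:
jog_arm(commands=[[[0, 0, 0, 0, 0, 0, 1], [0, 0, 0, 0, 0, 0, 1], [0, 0, 0, 0, 0, 0, 1]]])

```text
clock: 10.3
tcp_pos: [0.5184, -0.1875, 0.2685]
ee_rot: [-3.138, -0.002, 1.519]
wrist_force: [-0.8, -0.1, -0.6]
opening: 0.087
grasp_force: 0.0
```

```bash
python3 tgt.py .5205 -.188 .27 1.52; python3 - <<'E'
from h import *
c=read_camera("wrist");h=cv2.cvtColor(c["color"],cv2.COLOR_BGR2HSV)
u,v=proj(c,[.5205,-.1885,.17]).astype(int);print(u,v)
x0,y0=u-50,v-45
I=c["color"][y0:y0+90,x0:x0+100];print(x0,y0)
cv2.imwrite("pics/w4.png",cv2.resize(I,None,fx=6,fy=6,interpolation=cv2.INTER_CUBIC))
E
```

```text
10.3 [ 0.5184 -0.1875  0.2685] [-3.138e+00 -2.000e-03  1.519e+00] q6 [-0.55  0.38  1.56 -0.    1.21 -0.5 ] F [-0.8 -0.1 -0.6] [-0.039 -0.091 -0.014] 0.0869683104939243 0.0
shift [-0.4  2.1 -1.5] turn [-0.004 -0.002 -0.001]
285 207
235 162
```

View pics/w4.png

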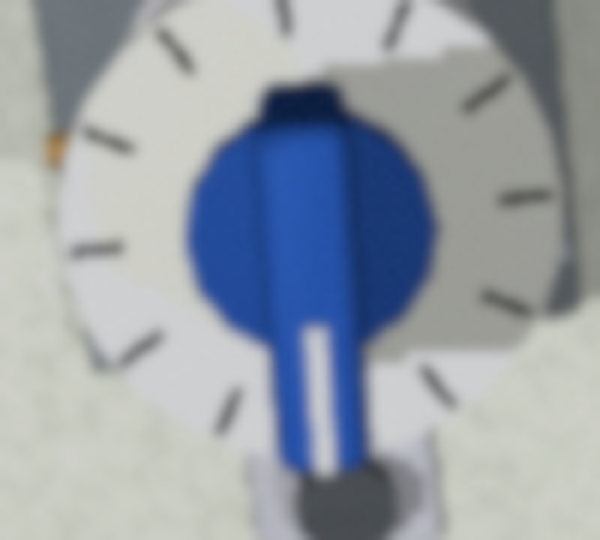

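In the crop the knob is free, with its bar top running from (306,122) to (326,472). I'll check the final angle; 1.59 is expected after spring-back.

```bash
python3 - <<'E'
from h import *
c=read_camera("wrist")
P=lambda x,y:onplane(c,235+x/6-.42,162+y/6-.42,.185)
for p,q in(((326,472),(306,122)),((326,474),(315,326)),((282,472),(262,140)),((370,462),(348,140))):
    a=P(*p);b=P(*q);print(np.arctan2(*(a-b)[1::-1])+np.pi,np.linalg.norm(a-b))
E
```

```text
1.5794043588693751 0.05154147069910677
1.5954585774175118 0.022483732291781834
1.5760922482240352 0.04901172975579616
1.596142912719075 0.04751784042314905
```

```bash
python3 -c "
from rig import sign_off
print(sign_off())"
```

```text
the job is handed in; nothing more can be done
None
```

I turned the blue knob clockwise until it stiffened, then one further graduation: about 0.52 rad by the final wrist-camera check. I then released it and lifted the arm clear. The yellow knob was never approached, and the job is handed in at about 10.4 s.

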